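Shim a clutch drum off its stand

TASK

Lift the lid off the blue tin by its red knob and lay it flat, roughly centred, on the round green-faced mat, lowering it rather than dropping it. Then take the orange wedge out of the tin, set it flat on the bench and push it, thin end first, into the slot under the red-edged front of the clutch drum's foot plate until the drum just lifts, about 4 mm clear of its stand (red edge over the wedge's green band), and finish still gripping the wedge there, without letting go. Only the wedge may touch the drum and its stand, and leave the other parts on the bench where they are.

Things in the scene. Friction and masses are not known exactly. Their poses are not given: they have to be found in the camera images.
- tin: fixed open blue steel tin, outside 148 (x) x 144 (y) x 58 mm high, walls and floor 4 mm thick; holds the wedge under a loose lid. Origin: centre of its underside, on the bench. It may stand left, centre or right.
- lid: loose blue lid, 0.22 kg: plate 150 (x) x 146 (y) x 4 mm, red upright knob 24 mm diameter, 34 mm high, in the middle; 6 mm ribs below locate it in the tin's mouth (2.5 mm play). Origin: centre, at the ribs' lower end (52 mm above the bench when closed, 4 mm when on the mat), 10 mm below the plate's top; z up through the knob.
- lid_knob (a point): point on the knob's axis at the height to grip: 33 mm above the lid's origin, 23 mm above the lid's plate, 11 mm below the knob's top
- mat: fixed round rubber mat with a green face, 170 mm diameter, 4 mm thick, on the bench. Origin: centre of its underside. Put the lid's centre within 60 mm of the mat's centre.
- wedge: loose orange wedge 120 (x) x 36 (y) mm, 0.25 kg (varies), lies on the tin's floor about along the tin's x. Origin: centre of underside. Thin end at x=+60, 5 mm high; ramp rises 12 deg (0.2126 mm per mm) to x=-32. Black grip block, flat sides, x=-60 to -32, full width, 46 mm high: grip across y. Green band on the ramp 35 to 53 mm behind the tip.
- wedge_tip (a point): middle of the thin end, at the underside (60 mm ahead of the wedge's origin)
- wedge_grip (a point): middle of the black grip block, 30 mm above the wedge's underside (46 mm behind the wedge's origin, 106 mm behind the tip)
- stand: fixed dark steel stand: two rails 120 long (x), 20 wide, 10 mm high, centred at y=+-45 mm; between them a slot 70 mm wide, 10 mm high, over bare bench, open in front, closed 100 mm in. Brass guide pins to 36 mm high. Origin: on the bench under the middle of the drum's red front edge; +x points into the slot (about away from the robot), z up. Left, centre or right.
- drum (a joint): lift (m) of the clutch drum off the rails, 0 at rest. Light alloy drum 88 mm diameter, top 63 mm above the bench, 66 mm behind the front edge, on a foot plate 120 (x) x 110 (y) x 8 mm, underside at 10 mm. Slides straight up on pins, 0.42 kg (varies), no spring. A flat wedge meets it with its tip 24 mm in; tip 42 mm in lifts 4 mm. Push 5 to 20 N. Good: 1.5 to 8 mm.
- drum_edge (a point): middle of the lower front edge of the foot plate (painted red), 10 mm above the bench at rest; rises with the drum
- bearing_race: bystander, leave alone: a dark steel bearing ring, 50 mm across, 12 mm high. Origin: its underside
- thrust_washer: bystander, leave alone: a brass ring, 52 mm across, 8 mm high. Origin: its underside
- small_gear: bystander, leave alone: a steel toothed gear, 58 mm across, 18 mm high. Origin: its underside
- spacer: bystander, leave alone: an aluminium ring, 56 mm across, 22 mm high. Origin: its underside
- screwdriver: bystander, leave alone: an orange-handled screwdriver lying on the bench
- clutch_plate: bystander, leave alone: a flat brown friction ring, 110 mm across, 6 mm high. Origin: its underside
Not all that is in view belongs to the job. Of the things like the mat, leave any that is purple; of the rest the smaller one is meant.

How it is judged:
On the way, in this order (a step that is already met when the one before it is completed fails the run):
1. the lid, still held by the fingers, is lowered to within about a centimetre of the mat (horizontal distance between lid and mat below 0.06 m and height (world z) of lid below 0.018 m and contact force between the fingers and lid above 0.5 N), for 0.02 s.
2. the lid lies flat on the mat, let go (horizontal distance between lid and mat below 0.06 m and height (world z) of lid below 0.01 m and angle between lid's own z axis and vertical below 0.08 rad and contact force between the fingers and lid below 0.1 N), for 0.1 s.
3. the wedge is gripped and lifted out of the tin (contact force between the fingers and wedge above 1.5 N and height (world z) of wedge above 0.04 m), for 0.05 s.
At the end, for the whole second after the job is handed in: Drum still, 1.5 to 8 mm above its seat, carried by the wedge (over 1.5 N; tip over 15 mm in; flat on the bench within 6 mm, 0.08 rad), fingers gripping the wedge (over 1.5 N), robot not touching drum or stand; lid flat on the mat, centre within 60 mm of the mat's (horizontal distance between lid and mat below 0.06 m and height (world z) of lid below 0.01 m and angle between each of lid, wedge's own z axis and vertical below 0.08 rad and linear speed of each of lid, wedge below 0.01 m/s and value of joint drum between 0.0015 and 0.008 m and velocity of joint drum below 0.005 m/s and contact force between wedge and stand above 1.5 N and contact force between the fingers and wedge above 1.5 N and height (world z) of wedge below 0.006 m and x of wedge_tip in the frame of stand above 0.015 m and contact force between each of the arm, the fingers and stand below 0.5 N); the arm keeps its last pose, push and grip.
It fails at once if the robot itself touches the drum or its stand (contact force between any of the arm, the fingers and stand above 2 N).
It fails at once if a bystander is moved more than 3 cm (distance of any of bearing_race, thrust_washer, small_gear, spacer, screwdriver, clutch_plate from where it was at the start of the episode above 0.03 m).
It fails at once if the drum is heaved up more than 13 mm (value of joint drum above 0.013 m).
It also fails if it takes over 61 s, if anything falls off the work surface, if the arm or the gripper's body presses on something with over 40 N, if the wrist force passes 120 N, or if a joint passes its speed limit or range.

ROBOT

A 7-joint arm with a two-finger parallel gripper is mounted at the origin on the work surface. World frame = base frame: x ahead of the robot, y to its left, z up, the work surface at z = 0. Lengths are in m, angles in rad, forces in N, time in s.
With the tool pointing down it reaches from about 0.35 to 0.9 m from the base axis. Payload 8.1 kg.
Tool frame: the origin (TCP) lies on the centre line of the jaws, within the pads' length; the fingertips stand 19 mm ahead of it and the grasp point (between the pads) is the TCP; z points along the fingers, y is the direction in which the jaws open and shut (so a half turn about z gives the same grasp; the last joint's range is limited). The gripper opens to 92 mm and grips with 3 to 60 N. Pads are 19 mm wide; open, the fingers measure 130 mm over their backs; the gripper's body (75 mm by 190 mm) begins 47 mm behind the grasp point.
Start: joints at [-0.103, 0.434, 0.025, 1.573, -0.012, 1.134, -0.075], TCP at [0.625, -0, 0.246] pointing down, gripper open.
Joint ranges: [-2.62, 2.62], [-0.44, 2.09], [-1.27, 1.32], [0.08, 2.57], [-1.32, 4.46], [0.12, 2], [-2.74, 2.74]. Speed limits (rad/s): [2.22, 2.22, 3.01, 3.01, 3.14, 3.14, 3.14].

INTERFACE

Orientations are given as a rotation vector (axis times angle).
In Python, from cell import monitor, imaging, workorder, outline_of gives the robot as it stands.
- The arm moves only by the tool move_arm, never from a script. Its argument "series" is a list of rows, each a list of 6 numbers: the shift along the world's x, y, z in cm, then the turn, a rotation vector about the world's x, y, z in degrees. A call has 1 to 8 rows; each row shifts and turns the commanded pose from where the row before left it; what a row does not reach is not made up. A row lasts 1/10 s, in which the tool goes at most 50 mm and 8.59 degrees, less where a joint would pass 70% of its speed; a pose out of reach is approached as far as the arm can. A call with a gripper value outside its range is refused whole. "grip" is the opening, from 0 (shut) to 1 (fully open), set as the call begins (left out, the last holds). The fingers move at their own pace and stop on an object; "force" is the grip in N (left out, the last holds). Time passes only in rows, so rows that do not move let the fingers close. It gives the time, the measured TCP pose, the force and the opening at its end, in the units of the state.
- monitor.observe(): the state, without advancing time (a new reading comes with each control period).
- imaging.get_image(name): name is "scene" or "side" or "wrist"; returns a dict with "color" (480x640x3 uint8, red, green, blue), "fx", "fy", "cx", "cy" (pixels), "rvec" (rotation vector, rad) and "tvec" (3), from world to camera coordinates, as OpenCV has them; the wrist camera has in their place "mount" (4x4, takes a point from camera to tool coordinates, whose origin is the TCP and whose axes are the flange's). Camera axes: x right, y down, z forward; pixel columns grow to the right and rows downward; lengths in m; the calibration is good to about 2 mm. A picture is of the moment at which its call begins: read the wrist's pose just before it. There is no depth.
- workorder.sign_off(): hands the job in, once; it reports no verdict.
Trained networks look in the newest picture that a camera, given by its name, has taken for a name from the list of things; names that differ only in an ending like _2 or _b are one class to them, and where a whole thing is asked for, a point or a joint stands for the part that bears it (a point fixed in the world has none). Each returns a list of dicts, best first, with "p" (0 to 1); they miss things now and then, are a little off and sometimes report something else, mostly with a low value. They report only what shows in the picture. A call takes as long as a camera call. They do not tell look-alikes from the thing itself.
- outline_of(camera, thing): "mask" (480x640 bool, what is visible of it) and "rect" ([left, top, width, height] in pixels, round what is visible of it).
The state is a dict: "clock": time; "joints": joint angles; "dq": joint speeds; "joint_efforts": joint torques, N m; "position": TCP position; "ee_rot": TCP orientation; "force": force on the tool from outside, world axes, zero at the start; "ft_torque": the same for the moment, N m; "width": opening from 0.0 (shut) to 1.0 (fully open).
Only numpy, scipy, OpenCV 4.12 (cv2) and the standard library are available. Lean on these libraries where they do the work, as an engineer would, in place of code of your own. Each camera call takes 0.05 s, during which the arm holds its last target. There are 200 camera calls.

## Working session

There is one attempt and no reset: what is moved stays moved. The work goes in short steps, Python scripts to look and compute and a tool call to move; the robot and the scene stay as the last step left them, time stands still between calls to the robot, and variables do not carry over. Pictures are saved under pics/ and viewed, about 8 in all and at most 12, crops included, and the job is handed in when it is done.

Besides the shell and the picture viewer there is one more tool, called after "Emit:" in YAML: its name, and indented under it one key for each argument. move_arm: Moves the arm, as the interface text tells. Its arguments: {"type":"object","properties":{"series":{"type":"array"},"grip":{"type":"number"},"force":{"type":"number"}},"required":["series"]}

```bash
mkdir -p pics; cat > h.py <<'E'
import numpy as np, cv2
from cell import monitor, imaging, workorder, outline_of
from scipy.spatial.transform import Rotation as R
def cam(name):
    s=monitor.observe(); im=imaging.get_image(name)
    K=np.array([[im['fx'],0,im['cx']],[0,im['fy'],im['cy']],[0,0,1]])
    if 'mount' in im:
        T=np.eye(4);T[:3,:3]=R.from_rotvec(s['ee_rot']).as_matrix();T[:3,3]=s['position']
        W=T@np.array(im['mount']); Rc=W[:3,:3].T; t=-Rc@W[:3,3]
    else:
        Rc=R.from_rotvec(np.ravel(im['rvec'])).as_matrix(); t=np.ravel(im['tvec'])
    return im['color'],K,Rc,t
def back(c,uv,z):
    _,K,Rc,t=c
    uv=np.atleast_2d(uv).astype(float)
    d=np.c_[uv,np.ones(len(uv))]@np.linalg.inv(K).T@Rc
    o=-Rc.T@t
    return o+d*((z-o[2])/d[:,2])[:,None]
def proj(c,P):
    _,K,Rc,t=c
    p=(np.atleast_2d(P)@Rc.T+t)@K.T
    return p[:,:2]/p[:,2:]
def save(c,f): cv2.imwrite('pics/'+f,c[0][:,:,::-1])
E
python3 - <<'E'
from h import *
s=monitor.observe();print({k:np.round(v,3) for k,v in s.items()})
for n in ['scene','side']:
    c=cam(n);save(c,n+'0.png');print(n,'cam at',-c[2].T@c[3])
    for th in ['tin','lid','lid_knob','mat','stand','drum']:
        for o in outline_of(n,th)[:3]:
            m=o['mask'];v,u=np.nonzero(m)
            ctr=[u.mean(),v.mean()];z={'mat':.004,'lid':.062,'lid_knob':.079,'tin':.05}.get(th,0.02)
            print(n,th,round(o['p'],2),o['rect'],np.round(ctr),np.round(back(c,ctr,z)[0],3))
E
```

```text
{'clock': np.float64(0.0), 'joints': array([-0.103,  0.435,  0.025,  1.574, -0.012,  1.134, -0.075]), 'dq': array([ 0.001, -0.   , -0.001, -0.001,  0.001,  0.   , -0.   ]), 'joint_efforts': array([ 0.0000e+00, -6.6785e+01,  9.8500e-01, -3.1446e+01, -6.1000e-02,
        4.3000e-02,  0.0000e+00]), 'position': array([ 0.625, -0.   ,  0.245]), 'ee_rot': array([-2.221e+00, -2.221e+00,  2.000e-03]), 'force': array([ 0.531,  0.406, -0.455]), 'ft_torque': array([-0.03 , -0.043, -0.046]), 'width': np.float64(1.002)}
scene cam at [ 1.49905105 -0.03939797  1.00750617]
scene tin 0.76 [399.5, 293.8, 90.3, 64.5] [442. 337.] [0.713 0.236 0.05 ]
scene lid 0.61 [408.8, 283.7, 80.7, 56.5] [447. 311.] [0.647 0.255 0.062]
scene lid_knob 0.62 [408.0, 283.4, 86.8, 56.3] [447. 310.] [0.661 0.25  0.079]
scene mat 0.95 [187.9, 291.7, 67.2, 57.8] [222. 320.] [ 0.627 -0.263  0.004]
scene mat 0.6 [91.8, 222.6, 87.5, 57.8] [135. 252.] [ 0.388 -0.528  0.004]
scene mat 0.32 [311.6, 318.3, 55.4, 49.7] [336. 342.] [0.693 0.005 0.004]
scene stand 0.8 [312.0, 317.7, 57.0, 53.3] [336. 344.] [0.709 0.004 0.02 ]
scene st
[... 322 characters left out ...]
0.634 0.246 0.062]
side lid_knob 0.63 [293.2, 173.5, 70.5, 30.5] [328. 186.] [0.613 0.212 0.079]
side mat 0.91 [234.4, 370.8, 100.4, 87.9] [283. 413.] [ 0.182 -0.373  0.004]
side mat 0.71 [403.3, 271.1, 82.4, 49.7] [444. 297.] [ 0.614 -0.273  0.004]
side mat 0.57 [371.9, 378.7, 148.8, 100.1] [445. 433.] [ 0.378 -0.535  0.004]
side stand 0.72 [365.1, 206.6, 62.9, 44.8] [398. 227.] [0.704 0.004 0.02 ]
side stand 0.52 [255.2, 174.3, 31.1, 16.5] [268. 183.] [0.535 0.454 0.02 ]
side stand 0.33 [216.0, 206.8, 20.1, 16.0] [226. 214.] [0.344 0.32  0.02 ]
side drum 0.84 [365.4, 207.3, 62.2, 40.3] [397. 225.] [0.708 0.011 0.02 ]
side drum 0.67 [293.3, 185.4, 72.4, 35.8] [328. 204.] [0.62  0.222 0.02 ]
```

View pics/scene0.png

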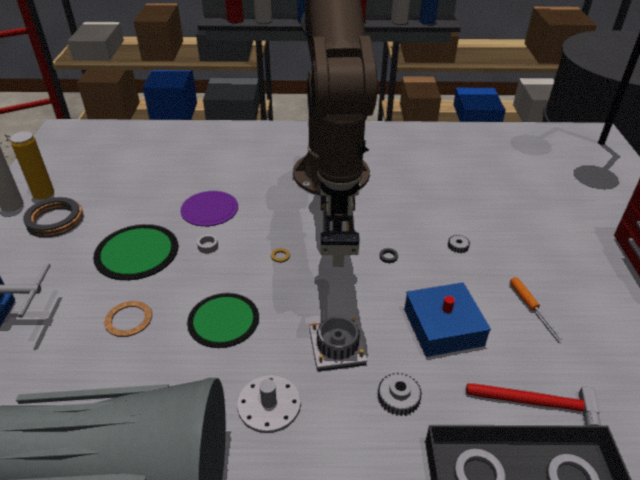

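View pics/side0.png

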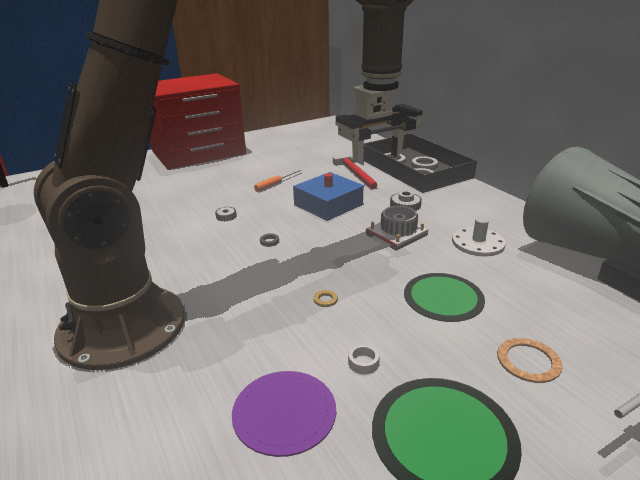

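The scene view shows the blue tin with its red knob at (449,303), the drum at (338,342), the small green mat at (223,319), a larger green mat at (136,251) and a purple one at (210,208). The side view agrees. I'll move over the tin for a close look.

Emit:
move_arm:
  series:
    - [0,3,1,0,0,0]
    - [0,4,1,0,0,0]
    - [0,4,1,0,0,0]
    - [0,4,0,0,0,0]
    - [0,4,0,0,0,0]
    - [0,3,0,0,0,0]
    - [0,2,0,0,0,0]
    - [0,0,0,0,0,0]

```text
clock: 1.5
position: [0.6241, 0.2437, 0.2753]
ee_rot: [-2.215, -2.225, -0.001]
force: [-0.0, 0.4, 0.3]
width: 0.998
```

```bash
python3 - <<'E'
from h import *
c=cam('wrist');save(c,'w1.png');s=monitor.observe();print(s['position'],s['ee_rot'],'cam',-c[2].T@c[3])
for n in ['wrist','scene','side']:
    c=cam(n);hsv=cv2.cvtColor(c[0],cv2.COLOR_RGB2HSV)
    for th in ['lid','lid_knob','drum','tin']:
        for o in outline_of(n,th)[:2]: print(n,th,round(o['p'],2),o['rect'])
    L=outline_of(n,'lid')
    red=(((hsv[...,0]<6)|(hsv[...,0]>174))&(hsv[...,1]>150)&(hsv[...,2]>50)).astype(np.uint8)
    k,l,st,ce=cv2.connectedComponentsWithStats(red)
    for i in range(1,k):
        if st[i,4]>15: print(n,'red',st[i],np.round(ce[i],1),'z.077',np.round(back(c,ce[i],.077)[0],4),'z.01',np.round(back(c,ce[i],.014)[0],4))
E
```

```text
[0.62479579 0.24089018 0.27542858] [-2.21937422e+00 -2.22340063e+00  6.27893591e-04] cam [0.62542063 0.328526   0.41369024]
wrist lid 0.89 [243.8, 105.0, 176.1, 173.2]
wrist drum 0.91 [329.4, 329.2, 91.8, 79.1]
wrist drum 0.67 [244.7, 105.3, 170.9, 170.8]
wrist red [ 481    0   78  176 4432] [518.7  84.4] z.077 [0.8024 0.3596 0.077 ] z.01 [0.8354 0.3659 0.014 ]
wrist red [324 189  24  28 527] [334.9 202.8] z.077 [0.6429 0.2535 0.077 ] z.01 [0.646  0.2399 0.014 ]
scene lid 0.68 [407.0, 281.0, 82.0, 61.3]
scene lid_knob 0.61 [406.7, 282.7, 84.6, 56.6]
scene drum 0.87 [311.6, 315.4, 55.0, 49.7]
scene tin 0.79 [403.2, 295.4, 86.3, 61.9]
scene red [  0  27  29   9 126] [13.4 31. ] z.077 [-1.0031 -1.4097  0.077 ] z.01 [-1.1726 -1.5025  0.014 ]
scene red [  0  95  54  18 218] [ 26.1 104.9] z.077 [-0.3005 -1.0714  0.077 ] z.01 [-0.4223 -1.1413  0.014 ]
scene red [629 201  11  16  46] [634.7 208.3] z.077 [0.279  0.8374 0.077 ] z.01 [0.1964 0.8968 0.014 ]
scene red [622 219  18  28  95] [630.7 231.9] z.077 [0.3809 0.7828 0.077 ] z.01 [0.3052 0.8385 0.014 ]
scene red [443 296  11  16 119] [448.
[... 206 characters left out ...]
1, 30.5]
side lid_knob 0.81 [295.9, 172.4, 69.1, 32.9]
side drum 0.96 [366.5, 206.5, 59.5, 42.9]
side drum 0.55 [368.2, 207.4, 59.4, 40.6]
side tin 0.72 [295.3, 187.7, 68.5, 33.2]
side red [ 150   73   90   71 3030] [189.1  99. ] z.077 [0.578  1.4086 0.077 ] z.01 [0.6454 1.6638 0.014 ]
side red [187 118   8  11  26] [190.8 123.7] z.077 [0.4682 1.024  0.077 ] z.01 [0.5233 1.2362 0.014 ]
side red [195 118  10   4  16] [199.1 118.8] z.077 [0.5169 1.0705 0.077 ] z.01 [0.5774 1.2879 0.014 ]
side red [  0 155   8  21  54] [  2.9 166.4] z.077 [-0.1816  0.9058  0.077 ] z.01 [-0.1992  1.1048  0.014 ]
side red [344 158  31  26 155] [359.7 171.1] z.077 [0.7551 0.2613 0.077 ] z.01 [0.8422 0.3882 0.014 ]
```

View pics/w1.png

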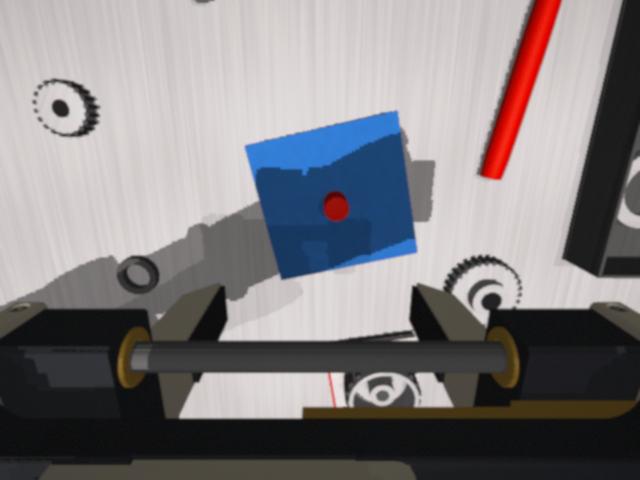

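The wrist view shows the lid as a blue square, corners near (246,146), (397,111), (416,253) and (283,279), turned about 13°. The knob is at (335,203).

```bash
python3 - <<'E'
from h import *
c=cam('wrist')
P=back(c,[[246,146],[397,111],[416,253],[283,279]],.062);print(np.round(P,4),P.mean(0)); 
for i in range(4):
    d=P[(i+1)%4]-P[i];print(np.linalg.norm(d),np.degrees(np.arctan2(d[1],d[0])))
print(proj(c,[[.642,.256,.096],[.642,.256,.077]]))
# triangulate knob
A=[];b=[]
for n,uv in(('wrist',[335,203]),('scene',[448.2,303.5])):
    c=cam(n);o=-c[2].T@c[3];d=back(c,uv,0)[0]-o;d/=np.linalg.norm(d);M=np.eye(3)-np.outer(d,d);A.append(M);b.append(M@o)
print(np.linalg.lstsq(np.vstack(A),np.hstack(b),rcond=None)[0])
# mat & stand from scene
for n in('scene','side'):
    c=cam(n);hsv=cv2.cvtColor(c[0],cv2.COLOR_RGB2HSV)
    g=cv2.inRange(hsv,(50,120,50),(75,255,255));k,l,st,ce=cv2.connectedComponentsWithStats(g)
    for i in range(1,k):
        if st[i,4]>500:
            v,u=np.nonzero(l==i);Q=back(c,np.c_[u,v],.004);h=cv2.minEnclosingCircle(Q[:,:2].astype(np.float32));print(n,h)
E
```

```text
[[0.5573 0.3051 0.062 ]
 [0.7009 0.3369 0.062 ]
 [0.731  0.1951 0.062 ]
 [0.5887 0.165  0.062 ]] [0.64446753 0.25054428 0.062     ]
0.14704205699766978 12.486347727531085
0.14496662001864197 -78.02488740103476
0.14537723483503032 -168.0329343395321
0.1436437825536442 102.63684751518207
[[334.57599263 203.52579047]
 [333.68702702 199.34343687]]
[0.64363829 0.2549453  0.08334495]
scene ((0.3804332911968231, -0.5294598340988159), 0.0941958948969841)
scene ((0.621486246585846, -0.26232680678367615), 0.07175248116254807)
side ((0.3795495629310608, -0.5321717858314514), 0.09154926985502243)
```

Emit:
move_arm:
  series:
    - [1.9,1.2,-2,0,0,0]
    - [0,0,-4,0,0,0]
    - [0,0,-4,0,0,0]
    - [0,0,-4,0,0,0]
    - [0,0,-3,0,0,0]
    - [0,0,-2,0,0,0]
    - [0,0,0,0,0,0]
  grip: 1

```text
clock: 3.4
position: [0.6432, 0.2516, 0.0835]
ee_rot: [-2.221, -2.221, 0.004]
force: [0.9, -0.1, -0.1]
width: 1.005
```

Emit:
move_arm:
  series:
    - [0,0,0,0,0,0]
    - [0,0,0,0,0,0]
    - [0,0,0,0,0,0]
    - [0,0,0,0,0,0]
    - [0,0,0,0,0,0]
    - [0,0,0,0,0,0]
  grip: 0
  force: 25

```text
clock: 4.0
position: [0.6441, 0.252, 0.0859]
ee_rot: [2.221, 2.221, 0.0]
force: [-0.4, -0.0, -0.4]
width: 0.533
```

Emit:
move_arm:
  series:
    - [0,0,0,0,0,0]
    - [0,0,0,0,0,0]
    - [0,0,0,0,0,0]
    - [0,0,0,0,0,0]
    - [0,0,0,0,0,0]
    - [0,0,0,0,0,0]

```text
clock: 4.6
position: [0.6427, 0.2517, 0.0856]
ee_rot: [-2.22, -2.221, 0.004]
force: [-5.2, -1.1, 3.8]
width: 0.256
```

Emit:
move_arm:
  series:
    - [0,0,1,0,0,0]
    - [0,0,2,0,0,0]
    - [0,0,3,0,0,0]
    - [0,0,3,0,0,0]
    - [0,0,3,0,0,0]
    - [0,-1,1,0,0,0]
    - [0,-2,0,0,0,0]
    - [0,-3,0,0,0,0]

```text
clock: 5.4
position: [0.6431, 0.1912, 0.2143]
ee_rot: [-2.219, -2.223, 0.002]
force: [1.0, -0.1, -2.6]
width: 0.254
```

Emit:
move_arm:
  series:
    - [0,-4,0,0,0,0]
    - [0,-4.5,0,0,0,0]
    - [0,-4.5,0,0,0,0]
    - [0,-4.5,0,0,0,0]
    - [-0.5,-4.5,0,0,0,0]
    - [-0.5,-4.5,0,0,0,0]
    - [-0.5,-4.5,0,0,0,0]
    - [-0.5,-4.5,0,0,0,0]

```text
clock: 6.2
position: [0.6214, -0.1669, 0.2136]
ee_rot: [-2.222, -2.218, 0.004]
force: [1.6, -0.2, -2.3]
width: 0.253
```

Emit:
move_arm:
  series:
    - [0,-4,0,0,0,0]
    - [0,-3,0,0,0,0]
    - [0,-2,-1,0,0,0]
    - [0,0,-2.5,0,0,0]
    - [0,0,-3,0,0,0]
    - [0,0,-3,0,0,0]
    - [0,0,0,0,0,0]
    - [0,0,0,0,0,0]

```text
clock: 7.0
position: [0.6223, -0.2541, 0.1197]
ee_rot: [-2.221, -2.218, 0.003]
force: [0.3, -0.0, -1.1]
width: 0.26
```

```bash
python3 - <<'E'
from h import *
s=monitor.observe();print(s['position'],s['ee_rot'],s['force'],s['width'])
c=cam('side');d=cam('scene');cc=cam('wrist')
cv2.imwrite('pics/m.png',np.hstack([c[0][150:400,250:590],d[0][200:450,130:470]])[:,:,::-1])
save(cc,'w2.png')
for th in ('mat',):
  for o in outline_of('scene',th):
    print(o['p'],o['rect'])
E
```

```text
[ 0.62230663 -0.25413537  0.11970928] [-2.22142602 -2.21824551  0.00301418] [ 0.31774076 -0.01590879 -1.12554858] 0.2604516147262465
0.97 [186.6, 311.3, 71.4, 38.4]
0.82 [92.5, 222.9, 84.3, 56.7]
```

View pics/m.png

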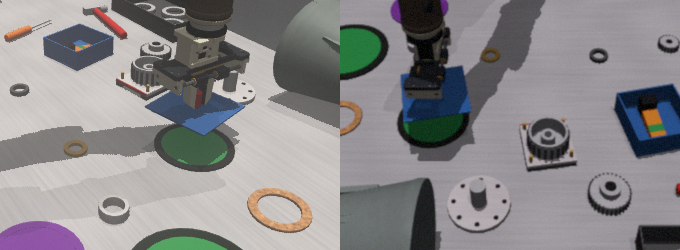

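The crops show the lid held above the small green mat. The open tin holds the wedge, with its black block at the robot end and its thin end pointing away. Next I lower the lid.

Emit:
move_arm:
  series:
    - [0,-1,-2,0,0,0]
    - [0,0,-2,0,0,0]
    - [0,0,-2,0,0,0]
    - [0,0,-1,0,0,0]
    - [0,0,-0.5,0,0,0]
    - [0,0,-0.4,0,0,0]
    - [0,0,-0.2,0,0,0]
    - [0,0,0,0,0,0]

```text
clock: 8.0
position: [0.6243, -0.2631, 0.0402]
ee_rot: [2.221, 2.221, 0.001]
force: [-0.4, -0.6, -1.8]
width: 0.258
```

Emit:
move_arm:
  series:
    - [0,0,0,0,0,0]
    - [0,0,0,0,0,0]

```text
clock: 8.2
position: [0.6243, -0.2631, 0.0402]
ee_rot: [2.221, 2.221, 0.001]
force: [0.5, -0.3, -2.0]
width: 0.25
```

Emit:
move_arm:
  series:
    - [0,0,-0.2,0,0,0]
    - [0,0,-0.1,0,0,0]
    - [0,0,0,0,0,0]
    - [0,0,0,0,0,0]

```text
clock: 8.6
position: [0.6243, -0.2631, 0.0375]
ee_rot: [2.221, 2.221, 0.001]
force: [-0.8, 1.5, 4.5]
width: 0.257
```

Emit:
move_arm:
  series:
    - [0,0,0,0,0,0]
    - [0,0,0,0,0,0]
    - [0,0,0,0,0,0]
    - [0,0,0,0,0,0]
    - [0,0,0,0,0,0]
    - [0,0,0,0,0,0]
    - [0,0,0,0,0,0]
  grip: 1

```text
clock: 9.3
position: [0.624, -0.2631, 0.0367]
ee_rot: [2.222, 2.221, -0.0]
force: [0.4, -0.2, -0.2]
width: 0.817
```

Emit:
move_arm:
  series:
    - [0,0,2,0,0,0]
    - [0,0,4,0,0,0]
    - [0,0,4,0,0,0]
    - [0,0,4,0,0,0]
    - [0,3,4,0,0,0]
    - [0,4.5,2,0,0,0]
    - [0,4.5,0,0,0,0]
    - [0,0,0,0,0,0]

```text
clock: 10.1
position: [0.6252, -0.134, 0.2379]
ee_rot: [-2.209, -2.231, -0.008]
force: [-0.2, 0.6, -1.0]
width: 0.999
```

```bash
python3 - <<'E'
from h import *
s=monitor.observe();print(s['position'],s['ee_rot'],s['force'],s['width'])
d=cam('scene');c=cam('wrist');sd=cam('side')
cv2.imwrite('pics/m2.png',np.vstack([np.hstack([c[0][:,:], cv2.resize(d[0][260:380,380:500],(480,480))])[:, :1120]])[:,:,::-1][:, :, :])
im=cv2.imread('pics/m2.png');cv2.imwrite('pics/m2.png',cv2.resize(im,(798,342),interpolation=cv2.INTER_AREA))
for n,cm in(('scene',d),('side',sd)):
  for th,z in(('stand',.01),('drum',.03),('wedge',.02),('lid',.01)):
    for o in outline_of(n,th)[:2]:
      v,u=np.nonzero(o['mask']);print(n,th,round(o['p'],2),o['rect'],np.round(back(cm,[u.mean(),v.mean()],z)[0],3))
E
```

```text
[ 0.62520962 -0.13397699  0.23792423] [-2.20923721 -2.23105148 -0.00795293] [-0.24905704  0.64319909 -1.01131478] 0.999490683252676
scene stand 0.85 [313.3, 317.8, 53.5, 56.1] [0.7   0.005 0.01 ]
scene drum 0.75 [309.5, 316.6, 58.0, 50.3] [0.714 0.005 0.03 ]
scene wedge 0.84 [427.0, 291.7, 30.5, 44.8] [0.624 0.251 0.02 ]
scene lid 0.89 [191.2, 292.7, 67.3, 54.5] [ 0.628 -0.26   0.01 ]
scene lid 0.54 [311.2, 317.3, 56.6, 53.1] [0.7   0.005 0.01 ]
side stand 0.76 [367.6, 208.1, 57.8, 43.7] [0.716 0.019 0.01 ]
side stand 0.33 [252.2, 170.4, 53.0, 20.1] [0.552 0.478 0.01 ]
side drum 0.93 [364.7, 203.6, 60.1, 43.0] [ 0.695 -0.002  0.03 ]
side wedge 0.52 [313.4, 189.2, 22.3, 12.0] [0.635 0.273 0.02 ]
side lid 0.93 [398.5, 266.2, 94.3, 52.3] [ 0.621 -0.264  0.01 ]
```

View pics/m2.png

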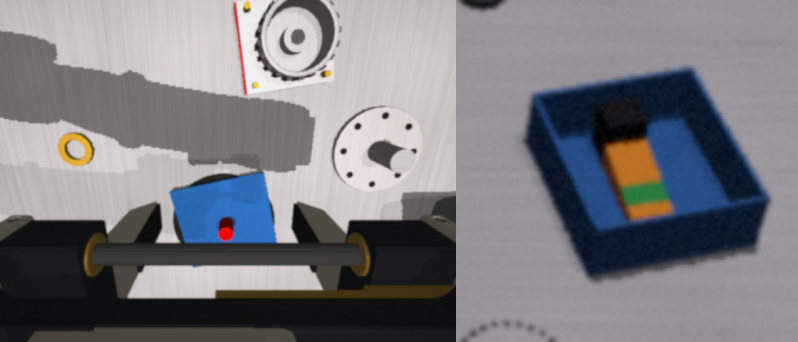

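The lid lies on the mat with its knob at about (227,232) in the scaled wrist view. The stand's red front edge is visible, turned about 6°. I'll shift to measure the stand squarely.

Emit:
move_arm:
  series:
    - [1,3,0,0,0,0]
    - [2,3,0,0,0,0]
    - [1,1,0,0,0,0]
    - [0,0,0,0,0,0]
    - [0,0,0,0,0,0]

```text
clock: 11.15
position: [0.6637, -0.0741, 0.2364]
ee_rot: [2.222, 2.221, -0.002]
force: [-0.1, -0.9, 0.4]
width: 0.996
```

```bash
python3 - <<'E'
from h import *
from scipy.spatial import cKDTree
s=monitor.observe();print(s['position'],s['ee_rot'])
c=cam('wrist');hsv=cv2.cvtColor(c[0],cv2.COLOR_RGB2HSV)
red=(((hsv[...,0]<6)|(hsv[...,0]>174))&(hsv[...,1]>130)&(hsv[...,2]>50)).astype(np.uint8)
k,l,st,ce=cv2.connectedComponentsWithStats(red)
for i in range(1,k):
    if st[i,4]>30:
        v,u=np.nonzero(l==i);Q=back(c,np.c_[u,v],.016)[:,:2];print(st[i],ce[i],cv2.minAreaRect(Q.astype(np.float32)))
        f=cv2.fitLine(Q.astype(np.float32),cv2.DIST_L1,0,.01,.01).ravel();print('line',f,np.degrees(np.arctan2(f[1],f[0])),'ends',Q[Q[:,1].argmin()],Q[Q[:,1].argmax()])
y=cv2.inRange(hsv,(15,120,80),(32,255,255));k,l,st,ce=cv2.connectedComponentsWithStats(y)
for i in range(1,k):
    if st[i,4]>20: print('brass',st[i],np.round(ce[i],1),np.round(back(c,ce[i],.034)[0],4))
cv2.imwrite('pics/w3.png',c[0][:,:,::-1])
E
```

```text
[ 0.6636992  -0.07413306  0.23644376] [ 2.22195903e+00  2.22062986e+00 -1.87850815e-03]
[285  83  22 113 220] [295.39090909 139.69545455] ((0.6433951258659363, -0.005521804094314575), (0.0024059112183749676, 0.10722740739583969), 9.458341598510742)
line [ 0.16318196 -0.986596    0.64507306 -0.01442501] -80.60836 ends [ 0.65304924 -0.05826609] [0.63460575 0.04736653]
[274 372  19  14 231] [283.18614719 377.85714286] ((0.6224188804626465, -0.2859095335006714), (0.01927913725376129, 0.022344155237078667), 89.9830093383789)
line [ 0.9403606   0.34017926  0.62498075 -0.28304896] 19.887794 ends [ 0.62572794 -0.29555002] [ 0.61287002 -0.27626713]
brass [397  67  11   9  74] [401.9  71. ] [0.7391 0.0551 0.034 ]
brass [297  85   8   9  56] [300.3  89.2] [0.6496 0.0405 0.034 ]
brass [406 169   9   8  53] [410.4 172.4] [ 0.7537 -0.033   0.034 ]
brass [313 183   7   9  52] [316.2 187.2] [ 0.6636 -0.0471  0.034 ]
brass [  59  245   47   42 1019] [ 81.7 265.4] [ 0.4195 -0.1287  0.034 ]
brass [118 337  11  50 265] [122.1 363.6] [ 0.4404 -0.2502  0.034 ]
brass [508 342  11  45 199] [514.5 366.9] [ 0.8915 -0.2549  0.034 ]
```

View pics/w3.png

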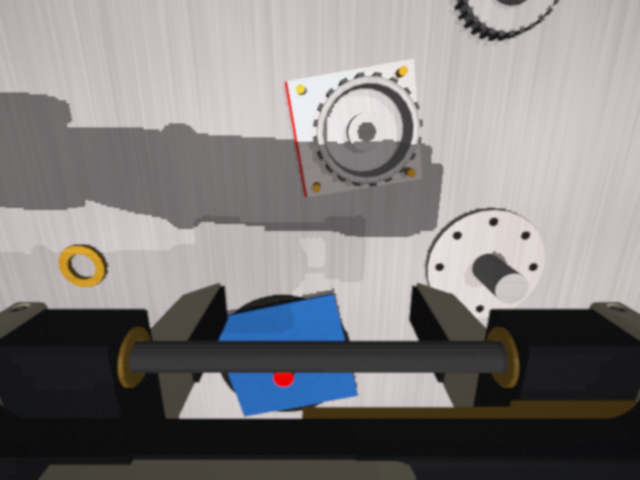

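The red edge runs from (288,83) to (306,195), so the stand's front middle is at about (0.643, -0.0055), yaw 9.3°. The brass pins agree with that. The lid sits on the mat. Now to the tin, turning the jaws across the wedge.

Emit:
move_arm:
  series:
    - [0,3,0.5,0,0,-8]
    - [-1,4,0.5,0,0,-8]
    - [-1,4.5,0.5,0,0,-8]
    - [-1,4.5,0,0,0,-8]
    - [-1,4.5,0,0,0,-8]
    - [-1,4.5,0,0,0,-8]
    - [-1,4,0,0,0,-8]
    - [-1,3,0,0,0,-8]
  grip: 0.6

```text
clock: 12.0
position: [0.5933, 0.2483, 0.2519]
ee_rot: [-3.063, -0.698, -0.0]
force: [0.8, 0.2, 0.3]
width: 0.598
```

Emit:
move_arm:
  series:
    - [0,0,0,0,0,-8]
    - [0,0,0,0,0,-6]
    - [0,0,0,0,0,0]
    - [0,0,0,0,0,0]

```text
clock: 12.4
position: [0.5943, 0.2456, 0.2519]
ee_rot: [3.124, 0.33, 0.0]
force: [-0.1, -0.7, -1.1]
width: 0.601
```

```bash
python3 - <<'E'
from h import *
s=monitor.observe();print(s['position'],s['ee_rot'],s['joints'],s['width'])
M=R.from_rotvec(s['ee_rot']).as_matrix();print('tool y yaw',np.degrees(np.arctan2(M[1,1],M[0,1])))
c=cam('wrist');save(c,'w4.png');hsv=cv2.cvtColor(c[0],cv2.COLOR_RGB2HSV)
for o in outline_of('wrist','wedge')[:2]:
    print(o['p'],o['rect'])
og=cv2.inRange(hsv,(8,120,60),(24,255,255));gr=cv2.inRange(hsv,(45,100,40),(80,255,255))
for nm,m in(('or',og),('gr',gr)):
    k,l,st,ce=cv2.connectedComponentsWithStats(m)
    for i in range(1,k):
        if st[i,4]>100:
            v,u=np.nonzero(l==i);Q=back(c,np.c_[u,v],.018)[:,:2];r=cv2.minAreaRect(Q.astype(np.float32));print(nm,st[i],ce[i],r,np.round(cv2.boxPoints(r),4).tolist())
E
```

```text
[0.59428562 0.24555896 0.25192072] [3.12362204e+00 3.30368005e-01 2.99015201e-04] [-0.65784371  0.46389667  0.27519133  1.53270085 -0.13218039  1.16334489
 -1.71791499] 0.6010313051662463
tool y yaw -77.92518475815892
0.96 [302.8, 100.3, 35.0, 126.4]
or [ 304  100   36   37 1255] [321.42231076 118.35378486] ((0.6852846145629883, 0.2614718973636627), (0.03394442796707153, 0.03492281958460808), 12.087727546691895) [[0.6650000214576721, 0.2750000059604645], [0.6722999811172485, 0.24079999327659607], [0.7055000066757202, 0.24799999594688416], [0.698199987411499, 0.28209999203681946]]
or [ 304  154   35   42 1409] [320.45848119 174.6941093 ] ((0.6303315758705139, 0.250151664018631), (0.04271256923675537, 0.035115454345941544), 11.510587692260742) [[0.60589998960495, 0.2630999982357025], [0.6129000186920166, 0.22869999706745148], [0.6547999978065491, 0.23720000684261322], [0.6478000283241272, 0.27160000801086426]]
or [  83  163   47   92 2322] [106.82127476 208.29758829] ((0.5449883937835693, 0.46728673577308655), (0.10040655732154846, 0.028936948627233505), 17.36824607849121) [[0.49279999
[... 801 characters left out ...]
199, 0.09279999881982803]]
or [ 221  401  352   17 4294] [418.24965068 410.83535165] ((0.35274314880371094, 0.08700652420520782), (0.02624700963497162, 0.4655826687812805), 12.073945045471191) [[0.29120001196861267, 0.31189998984336853], [0.3885999917984009, -0.14339999854564667], [0.41429999470710754, -0.1378999948501587], [0.31690001487731934, 0.3174000084400177]]
gr [304 137  35  17 562] [320.95017794 145.44128114] ((0.6599756479263306, 0.2562728822231293), (0.015783807262778282, 0.034901730716228485), 12.087041854858398) [[0.6485999822616577, 0.271699994802475], [0.6559000015258789, 0.23759999871253967], [0.6712999939918518, 0.24089999496936798], [0.6639999747276306, 0.2750000059604645]]
```

View pics/w4.png

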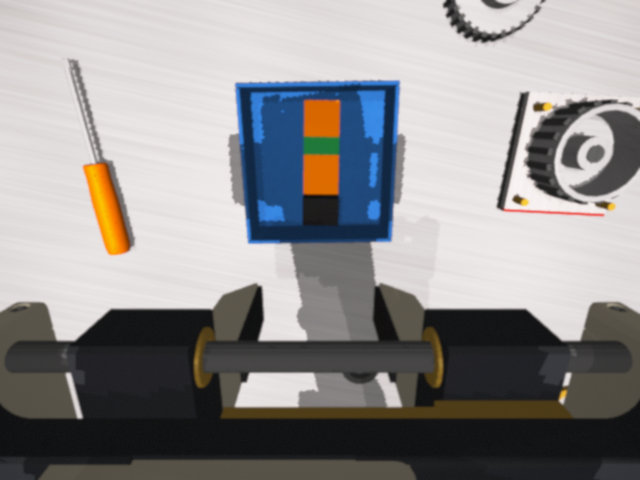

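The wrist view shows the wedge square with the gripper: tip row 100, green band at (321,145), black block at (320,208), yaw 12°. I'll go down and grip it.

Emit:
move_arm:
  series:
    - [0.4,-0.2,-3,0,0,0]
    - [0,0,-4.5,0,0,0]
    - [0,0,-4.5,0,0,0]
    - [0,0,-4,0,0,0]
    - [0,0,-3,0,0,0]
    - [0,0,-1.8,0,0,0]
    - [0,0,-1,0,0,0]
    - [0,0,0,0,0,0]

```text
clock: 13.3
position: [0.5975, 0.2443, 0.0327]
ee_rot: [3.124, 0.329, -0.003]
force: [0.5, -0.0, 0.9]
width: 0.601
```

Emit:
move_arm:
  series:
    - [0,0,0,0,0,0]
    - [0,0,0,0,0,0]
    - [0,0,0,0,0,0]
    - [0,0,0,0,0,0]
    - [0,0,0,0,0,0]
    - [0,0,0,0,0,0]
  grip: 0
  force: 40

```text
clock: 13.9
position: [0.5988, 0.2452, 0.035]
ee_rot: [-3.124, -0.328, -0.003]
force: [-0.4, -0.7, 6.2]
width: 0.392
```

Emit:
move_arm:
  series:
    - [0,0,1,0,0,0]
    - [0,0,2,0,0,0]
    - [0,0,3,0,0,0]
    - [0,0,4,0,0,0]
    - [0,0,3,0,0,0]
    - [0,0,1,0,0,0]
    - [0,0,0,0,0,0]

```text
clock: 14.6
position: [0.5986, 0.2453, 0.1754]
ee_rot: [-3.123, -0.328, -0.004]
force: [0.2, -0.4, -2.8]
width: 0.39
```

Emit:
move_arm:
  series:
    - [-1,-2,0,0,0,-2.7]
    - [-2,-4,0,0,0,0]
    - [-2,-4,0,0,0,0]
    - [-2,-4,0,0,0,0]
    - [-2,-4,0,0,0,0]
    - [-1,-4,0,0,0,0]
    - [-1,-4,0,0,0,0]
    - [0,-1.5,0,0,0,0]

```text
clock: 15.4
position: [0.4848, -0.0343, 0.1722]
ee_rot: [3.131, 0.247, -0.007]
force: [1.4, 1.1, -1.9]
width: 0.391
```

```bash
python3 - <<'E'
from h import *
s=monitor.observe();print(s['clock'],s['position'],s['force'],s['width'])
c=cam('wrist')
s=monitor.observe();M=R.from_rotvec(s['ee_rot']).as_matrix();print(s['position'],'yaw',np.degrees(np.arctan2(M[1,1],M[0,1]))+90,'z',M[:,2]);save(c,'w5.png')
d=cam('scene')
for n,cm in(('wrist',c),('scene',d)):
  for th in('bearing_race','thrust_washer'):
    for o in outline_of(n,th)[:1]:
      v,u=np.nonzero(o['mask']);print(n,th,round(o['p'],2),np.round(back(cm,[u.mean(),v.mean()],.006)[0],3))
hsv=cv2.cvtColor(c[0],cv2.COLOR_RGB2HSV)
red=(((hsv[...,0]<6)|(hsv[...,0]>174))&(hsv[...,1]>130)&(hsv[...,2]>50)).astype(np.uint8)
k,l,st,ce=cv2.connectedComponentsWithStats(red)
for i in range(1,k):
    if st[i,4]>30:
        v,u=np.nonzero(l==i);Q=back(c,np.c_[u,v],.014)[:,:2];print(st[i],ce[i],cv2.minAreaRect(Q.astype(np.float32)))
E
```

```text
15.4 [ 0.48482886 -0.03430019  0.17222758] [ 1.44666833  1.12550545 -1.90126602] 0.3908355860839937
[ 0.48567299 -0.03534388  0.17240041] yaw 8.957373346145957 z [-0.00306983 -0.00211347 -0.99999305]
wrist bearing_race 0.91 [0.4   0.148 0.006]
wrist thrust_washer 0.6 [ 0.422 -0.138  0.006]
scene bearing_race 0.7 [0.399 0.148 0.006]
scene thrust_washer 0.65 [ 0.4   -0.14   0.006]
[238  12 151   8 954] [313.27777778  15.61320755] ((0.6436367630958557, -0.005463458597660065), (0.0044487216509878635, 0.10952558368444443), 9.044992446899414)
[619  85  21  30 522] [630.24137931 100.71455939] ((0.624205470085144, -0.25882235169410706), (0.022581666707992554, 0.015138398855924606), 25.0013370513916)
```

View pics/w5.png

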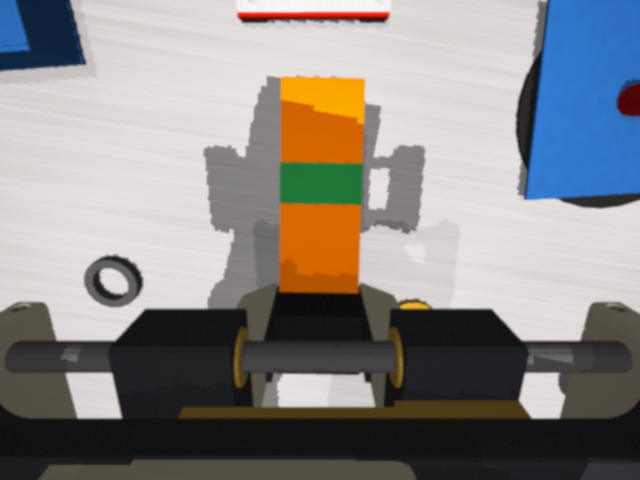

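The wrist view shows the wedge held straight, thin end at row 78 and columns 281–365, facing the red edge at rows 12–19 (centre column 313). I'll work out the tip offset.

```bash
python3 - <<'E'
from h import *
c=cam('wrist');ps=[monitor.observe()['position']]
for _ in range(2): cam('wrist'); ps.append(monitor.observe()['position'])
p=np.mean(ps,0);print(np.round(ps,4))
a=np.radians(9.15);E=np.array([.6436,-.0055]);X=np.array([np.cos(a),np.sin(a)]);Y=np.array([-X[1],X[0]])
hsv=cv2.cvtColor(c[0],cv2.COLOR_RGB2HSV);m=cv2.inRange(hsv,(8,120,60),(24,255,255))
k,l,st,ce=cv2.connectedComponentsWithStats(m);i=[i for i in range(1,k) if 60<st[i,1]<95 and st[i,4]>500][0]
print(st[i])
q=back(c,[[st[i,0],st[i,1]],[st[i,0]+st[i,2],st[i,1]],],p[2]-.026)
t=q.mean(0)[:2];w=(q[1]-q[0])[:2];print('tip',t,'width',np.linalg.norm(w),'ang',np.degrees(np.arctan2(w[1],w[0]))+90)
for n,v in(('tip',t),('tcp',p[:2])): print(n,'in stand',(v-E)@X,(v-E)@Y)
g=E-X*.131; print('pre TCP (tip -25mm)',g,'step',(g-p[:2])*100,'dir',X)
E
```

```text
[[ 0.4879 -0.0286  0.1731]
 [ 0.488  -0.0287  0.1733]
 [ 0.488  -0.0289  0.1734]]
[ 280   77   85   87 7138]
tip [ 0.59215297 -0.01329557] width 0.036066845625181476 ang 9.411592298308534
tip in stand -0.05203203936018188 0.00048471814175773893
tcp in stand -0.15736268802235673 0.0017884513271055782
pre TCP (tip -25mm) [ 0.51426692 -0.02633158] step [2.63116326 0.24264924] dir [0.98727541 0.15901969]
```

Emit:
move_arm:
  series:
    - [0,0,-3,0,0,0]
    - [0,0,-4,0,0,0]
    - [0,0,-3,0,0,0]
    - [0,0,-2,0,0,0]
    - [0,0,-1,0,0,0]
    - [0,0,-0.5,0,0,0]
    - [0,0,0,0,0,0]
    - [0,0,0,0,0,0]

```text
clock: 16.65
position: [0.4887, -0.0299, 0.0396]
ee_rot: [3.131, 0.255, 0.002]
force: [-0.2, 0.1, -2.5]
width: 0.39
```

Emit:
move_arm:
  series:
    - [0,0,-0.2,0,0,0]
    - [0,0,0,0,0,0]
    - [0,0,-0.2,0,0,0]
    - [0,0,0,0,0,0]

```text
clock: 17.05
position: [0.488, -0.03, 0.0347]
ee_rot: [-3.131, -0.255, -0.0]
force: [-0.1, -0.5, -2.4]
width: 0.386
```

Emit:
move_arm:
  series:
    - [0,0,-0.2,0,0,0]
    - [0,0,0,0,0,0]
    - [0,0,-0.1,0,0,0]
    - [0,0,0,0,0,0]
    - [0,0,0,0,0,0]

```text
clock: 17.55
position: [0.488, -0.03, 0.0317]
ee_rot: [3.131, 0.255, -0.0]
force: [-0.5, -0.0, -3.7]
width: 0.387
```

Emit:
move_arm:
  series:
    - [0,0,-0.1,0,0,0]
    - [0,0,0,0,0,0]
    - [0,0,0,0,0,0]

```text
clock: 17.85
position: [0.4881, -0.03, 0.0309]
ee_rot: [-3.131, -0.254, -0.001]
force: [-1.2, 0.3, 2.5]
width: 0.391
```

Emit:
move_arm:
  series:
    - [0.8,0.1,0,0,0,0]
    - [1,0.2,0,0,0,0]
    - [1,0.1,0,0,0,0]
    - [1,0.2,0,0,0,0]
    - [1,0.2,0,0,0,0]
    - [1,0.1,0,0,0,0]
    - [0.3,0.1,0,0,0,0]
    - [0,0,0,0,0,0]

```text
clock: 18.65
position: [0.5499, -0.0201, 0.0309]
ee_rot: [3.131, 0.254, 0.002]
force: [1.9, -1.0, 2.6]
width: 0.39
```

```bash
python3 - <<'E'
from h import *
c=cam('wrist');s=monitor.observe();p=s['position'];print(p,s['force'],s['ee_rot'])
a=np.radians(9.15);E=np.array([.6436,-.0055]);X=np.array([np.cos(a),np.sin(a)]);Y=np.array([-X[1],X[0]])
print('tcp in stand',(p[:2]-E)@X,(p[:2]-E)@Y)
d=cam('side');cv2.imwrite('pics/p6.png',np.hstack([c[0][:400,160:480],cv2.resize(d[0][180:280,320:440],(480,400),interpolation=cv2.INTER_CUBIC)])[:,:,::-1])
E
```

```text
[ 0.54995697 -0.02010255  0.03095148] [ 1.82239758 -0.88390243  1.53075201] [3.13089887e+00 2.54461293e-01 2.49262990e-03]
tcp in stand -0.09477355687724705 0.0004743454450442988
```

View pics/p6.png

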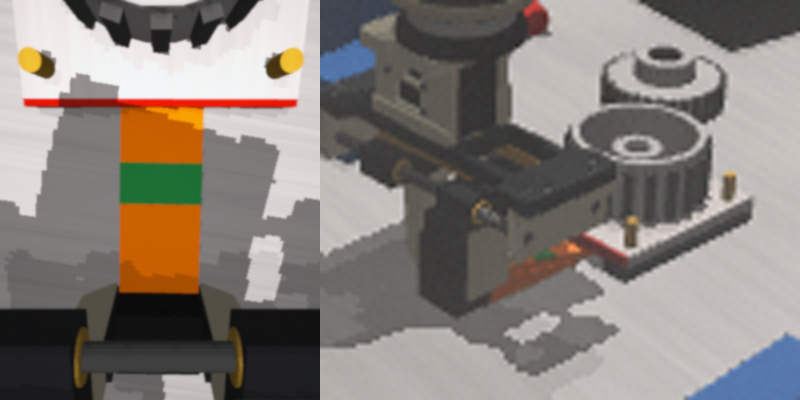

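The views show the wedge flat and centred in the slot (columns 120–203 of the crop), red edge at row 102, tip about 10 mm in. I'll keep pushing slowly.

Emit:
move_arm:
  series:
    - [0.5,0.1,0,0,0,0]
    - [0.5,0.1,0,0,0,0]
    - [0.5,0.1,0,0,0,0]
    - [0.3,0,0,0,0,0]
    - [0.2,0,0,0,0,0]
    - [0,0,0,0,0,0]

```text
clock: 19.35
position: [0.5633, -0.0178, 0.0307]
ee_rot: [-3.13, -0.252, 0.016]
force: [-21.2, -0.8, 26.4]
width: 0.392
```

Emit:
move_arm:
  series:
    - [0.3,0.1,0,0,0,0]
    - [0.3,0,0,0,0,0]
    - [0.3,0.1,0,0,0,0]
    - [0,0,0,0,0,0]
    - [0,0,0,0,0,0]

```text
clock: 19.85
position: [0.5727, -0.0164, 0.0307]
ee_rot: [-3.131, -0.252, 0.015]
force: [-20.2, -4.3, 24.3]
width: 0.39
```

```bash
cat > chk.py <<'E'
from h import *
import sys
c=cam('wrist');s=monitor.observe();p=s['position'];print(s['clock'],p,s['force'],s['ee_rot'],s['width'])
a=np.radians(9.15);E=np.array([.6436,-.0055]);X=np.array([np.cos(a),np.sin(a)]);Y=np.array([-X[1],X[0]])
print('tcp in stand',(p[:2]-E)@X,(p[:2]-E)@Y)
hsv=cv2.cvtColor(c[0],cv2.COLOR_RGB2HSV);n=c[0][:,310:330]
h=np.median(hsv[:,312:330],1)
print([(r,h[r].astype(int).tolist()) for r in range(85,300,4)] if len(sys.argv)>2 else '')
d=cam('side');cv2.imwrite('pics/'+sys.argv[1],np.hstack([c[0][:400,160:480],cv2.resize(d[0][180:280,320:440],(480,400),interpolation=cv2.INTER_CUBIC)])[:,:,::-1])
red=(((hsv[...,0]<6)|(hsv[...,0]>174))&(hsv[...,1]>130)&(hsv[...,2]>50)).astype(np.uint8)
gr=cv2.inRange(hsv,(45,100,40),(80,255,255))
for nm,m in(('red',red),('green',gr)):
    k,l,st,ce=cv2.connectedComponentsWithStats(m)
    for i in range(1,k):
        if st[i,4]>60: print(nm,st[i])
E
python3 chk.py p7.png
```

```text
19.9 [ 0.57265738 -0.01638117  0.03073622] [-19.24666097  -3.49613809  24.31952345] [-3.13101397 -0.25209217  0.01482268] 0.3846555089553298
tcp in stand -0.07177022935774693 0.0005385594254259006

red [ 188  158  265    7 1716]
green [ 278  166   82   39 3098]
```

View pics/p7.png

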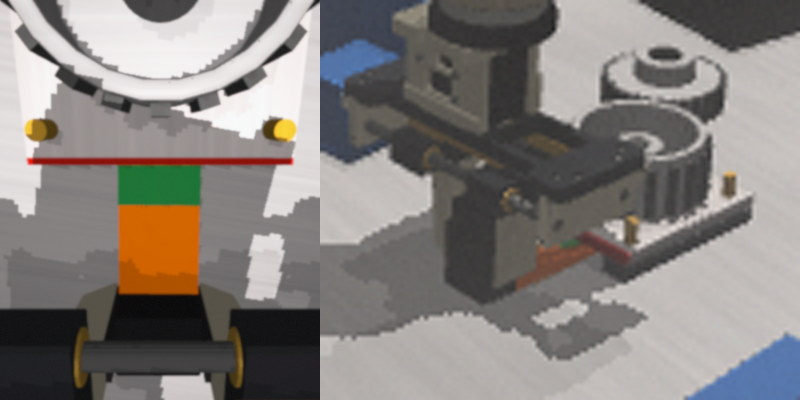

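The red edge (row 160) is now at the front of the green band (rows 166–205), so the tip is about 34 mm in. Another 8 mm to go.

Emit:
move_arm:
  series:
    - [0.3,0.1,0,0,0,0]
    - [0.3,0,0,0,0,0]
    - [0.2,0,0,0,0,0]
    - [0,0,0,0,0,0]
    - [0,0,0,0,0,0]
    - [0,0,0,0,0,0]
    - [0,0,0,0,0,0]

```text
clock: 20.65
position: [0.5805, -0.0152, 0.0307]
ee_rot: [-3.131, -0.253, 0.015]
force: [-20.2, -2.6, 24.7]
width: 0.386
```

```bash
python3 chk.py p8.png; python3 - <<'E'
from h import *
for n in('scene','side'):
    c=cam(n)
    for o in outline_of(n,'lid')[:1]:
        v,u=np.nonzero(o['mask']);print(n,round(o['p'],2),o['rect'],np.round(back(c,[u.mean(),v.mean()],.014)[0],3))
E
```

```text
20.7 [ 0.58054678 -0.01516879  0.03071156] [-20.29620259  -2.96292651  24.81604704] [-3.13074539 -0.25254858  0.01516696] 0.388091078283146
tcp in stand -0.06378842218821117 0.0004809420994026787

red [ 189  178  262    7 1571]
green [ 278  186   82   19 1482]
scene 0.71 [191.2, 288.1, 65.8, 59.4] [ 0.631 -0.257  0.014]
side 0.69 [395.8, 264.4, 98.5, 53.2] [ 0.618 -0.269  0.014]
```

View pics/p8.png

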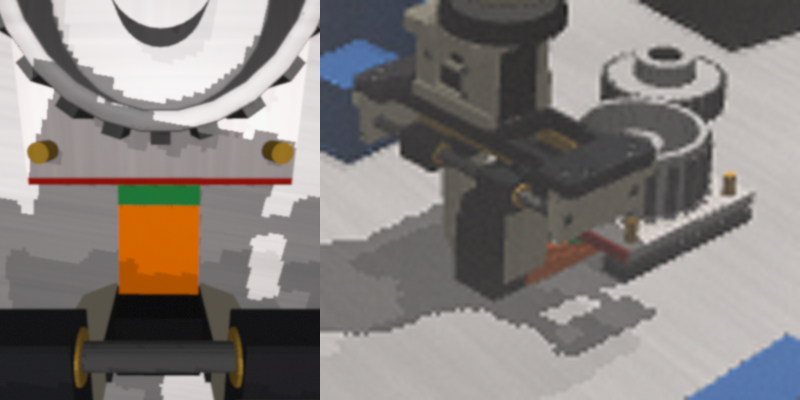

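The red edge now covers about half of the green band (row 181, with green visible from 186 to 205). The pose and push are steady, so I'm handing in.

```bash
python3 - <<'E'
from h import *
print(workorder.sign_off())
s=monitor.observe();print(s['clock'],s['position'],s['force'],s['width'])
E
```

```text
the job is handed in; nothing more can be done
None
the job is handed in; nothing more can be done
```

I handed the job in at about 21 s with the lid on the mat and the wedge still gripped under the drum; no verdict was reported.

**Lid:** It was lowered onto the smaller green mat until light contact, then released. The last camera estimates put its centre at about (0.63, -0.26) and (0.62, -0.27), within about 1 cm of the mat's centre.

**Wedge:** It came out of the tin, was set flat on the bench and pushed centred into the slot. The tip is about 42 mm in, which should be roughly 4 mm of lift, and the red edge is over the middle of the green band. I inferred the lift from wedge depth and did not measure it directly.

**Last checks:**
- **Forces:** The push was steady at about 20 N and the opening matched the wedge's 36 mm width. The 20 N is at the top of the stated 5–20 N range.
- **Bench contact:** About 25 N vertical force showed on the tool.
- **Tilt:** The tool leaned about 0.01 rad, well under the 0.08 rad limit.
- **Contact:** I saw no sign of the robot touching the drum or stand. I did not see or measure any bystander being moved, but I did not re-measure them at the end.

No check failed. The two cameras' lid estimates differ by about 1–2 cm, as the networks' centroids are coarse.

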